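# Third hand at the tray-nailing jig: hold the middle bearer against the flip stop

### The arm

A 6-joint arm with a two-finger parallel gripper is mounted at the origin on a cart in front of the work surface, level with it; the furniture and walls round the work are solid. World frame = base frame: x ahead of the robot, y to its left, z up, the work surface at z = 0. Lengths are in m, angles in degrees, forces in N, time in s.
With the tool pointing down it reaches from about 0.375 to 0.9 m from the base axis. Payload 3.1 kg.
Tool frame: the origin (TCP) lies at the very end of the fingers, on their centre line; the grasp point (between the pads) lies 19 mm behind it; z points along the fingers, y is the line along which they close (so a half turn about z gives the same grasp; the last joint's range is limited). The gripper opens to 87 mm and grips with 3 to 60 N. Pads are 19 mm wide; open, the fingers measure 117 mm over their backs; the gripper's body (75 mm by 190 mm) begins 51 mm behind the grasp point.
Start: joints at [-83.509, 30.224, 82.088, -0, 67.689, -10.227], TCP at [0.18, -0.599, 0.223] pointing down, gripper open.
Joint ranges: [-176.69, 176.69], [-43.24, 126.21], [12.49, 139.97], [-82, 262], [0, 151.66], [-163.58, 163.58]. Speed limits (degrees/s): [159.86, 159.86, 180, 180, 180, 180].

### API

Orientations are given as a 3x3 rotation matrix whose columns are the frame's x, y, z axes.
In Python, from rig import readout, cams, bot gives the robot as it stands.
- The arm moves only by the shell command python3 -m inch 'ROWS'. ROWS is JSON, a list of rows, each a list of 5 numbers: the shift along the world's x, y, z in cm, then the turn about the world's z in degrees, then the finger opening in cm, from 0 to 8.7. In form: [[dx, dy, dz, twist, fingers], ...]. A call has 1 to 10 rows; each row is the pose to reach, as a shift and turn from the pose commanded when the call began; what a row does not reach only later rows make up. A row lasts 1/12 s, in which the tool goes at most 41.7 mm and 7.16 degrees, less where a joint would pass 70% of its speed; a pose out of reach is approached as far as the arm can. A call with a gripper value outside its range is refused whole. The fingers move at their own pace and stop on an object; the grip force is fixed at half the most. Time passes only in rows, so rows that repeat a pose let the fingers close. It gives the time, the measured TCP pose, the force, the opening and the grip force at its end, in the units of the state.
- readout.read_state(): the state, without advancing time (a new reading comes with each control period).
- cams.capture(name): name is "scene" or "top"; returns a dict with "image" (420x560x3 uint8, blue, green, red), "intrinsics" (3x3 intrinsics, pixels), "k1" (the pictures are not rectified: a ray, as slopes to the right and down, at radius r is drawn at 1 + k1 r^2 times it, then the intrinsics apply), "xyz" and "rotation" of the camera in the world. Camera axes: x right, y down, z forward; pixel columns grow to the right and rows downward; lengths in m; the calibration is good to about 2 mm. A picture is of the moment at which its call begins. There is no depth.
- bot.hand_in(): hands the job in; it is judged then, once.
The state is a dict: "time_s": time; "joint_positions": joint angles; "qvel": joint speeds; "tau": joint torques, N m; "position": TCP position; "tcp_rot": TCP orientation; "force": force on the tool from outside, world axes, zero at the start; "moment": the same for the moment, N m; "opening": opening from 0.0 (shut) to 1.0 (fully open); "grasp_force": force on a finger pad.
Only numpy, scipy, OpenCV 4.12 (cv2) and the standard library are available. Lean on these libraries where they do the work, as an engineer would, in place of code of your own. Each camera call takes 0.05 s, during which the arm holds its last target. There are 200 camera calls.

### The job

The nailing jig holds a slat tray upside down with its two end bearers already nailed on. Swing the jig's flip stop fully down first, then lay the loose full-length wooden bearer (not the short offcut) flat on the slats in the guide between the end bearers, slide it lengthwise up to the flip stop and keep pressing it against the stop with a steady push of about 14 newtons at the stop (anything from 6 to 24 is fine), so that a colleague can nail it. Finish while still gripping and pressing the bearer; leave the offcut, hammer, canister and tape where they are.

Things in the scene. Friction and masses are not known exactly. Their poses are not given: they have to be found in the camera images.
- jig: Plywood nailing jig, 212 (x) x 236 (y) mm, fixed to the bench, yaw up to 0.25 rad. Origin: centre of its underside; x along the guide, away from the robot to the flip stop. In it, fixed upside down, a tray of 7 slats along y. Slats and the rails beside them are flush, top 23 mm above the bench. Two nailed end bearers, 146 x 22 x 24 mm, lie along x at y = -94 and +94 mm.
- seat (a point): Middle of the guide on top of the slats, 23 mm over the jig's origin, same axes; here the bearer's origin comes when home. The guide: dark cheeks at x = -104..-46 and +46..+104, rising 10 mm above the slats, leave a slot 27 mm wide about y = 0; their upper 5 mm slope at 45 deg, opening it to 37 mm. At x = -46..+46 there are no cheeks: fingers can reach down beside the bearer.
- flip_stop (a joint): Angle of the flip stop, rad: 0 = fully down, level across the guide on its rest; 1.57 = upright; up to 1.95 = leaning back. Starts at 1.35 to 1.85. Stiff hinge: it stays where it is left and takes about 1 N at its tip to turn; its axis is parallel to the guide, so pushing the bearer against it does not turn it.
- stop_pivot (a point): Pivot of the flip stop, at (78, -45, 43) mm in the jig's frame, same axes. The stop is an aluminium bar 10 mm thick (jig x 73..83), 16 mm wide, reaching 87 mm from the pivot; from upright it swings down towards jig +y. Down, it lies 35 to 51 mm above the bench from y = -45 to +42; its near face, x = 73, meets the bearer's end. A steel bracket 59 mm high stands behind it (x 84..105, y -60..-34).
- stop_tip (a point): Point on the flip stop's middle line, 80 mm from the pivot, 7 mm short of its free end.
- bearer: The loose bearer to be held: plain light wooden batten, 146 (x) x 22 (y) x 24 (z) mm, 50 to 100 g, lying flat on the bench to the left of the jig. Origin: centre of its underside; x along its length (either end may go to the stop). It is the longer of the two loose battens. Leaning on it while it lies on the slats adds friction (about 0.6 of the downward force), which eats up part of the push.
- offcut: Short offcut of the same batten, 92 (x) x 22 x 24 mm, lying near the bearer; not to be used or moved. Origin: centre of its underside. Behind the two battens stands a hand press, 356 mm high, fixed, at world x = 0.50..0.72, y = 0.06..0.22: pass in front of it.
- hammer: Hammer, 240 mm long, lying at the front right of the bench; leave alone.
- canister: Round canister with wooden lid, 102 mm across, 130 mm high, behind the jig; leave alone.
- tape: Roll of masking tape, 98 mm across, 25 mm high, lying behind the jig; leave alone.

How it is judged:
By the outcome, as a careful person would: the job done as asked, in the order asked, and still so for the second after the job is handed in, while the arm keeps its last pose, push and grip.
It also fails if it takes over 70 s, if anything falls off the work surface, if the arm or the gripper's body presses on something with over 40 N, if the wrist force passes 120 N, or if a joint passes its speed limit or range.

## Working session

There is one attempt and no reset: what is moved stays moved. The work goes in short steps, Python scripts to look and compute and a shell command to move; the robot and the scene stay as the last step left them, time stands still between calls to the robot, and variables do not carry over. Pictures are saved under pics/ and viewed, at most 10 in all, crops included, and the job is handed in when it is done.

```bash
mkdir -p pics; cat > h.py <<'E'
import numpy as np, cv2
from rig import readout, cams, bot
def cap(n,f=None):
    c=cams.capture(n)
    if f: cv2.imwrite('pics/'+f,c['image'])
    return c
def und(c,px):
    K=np.array(c['intrinsics'],float); k=c['k1']
    p=np.atleast_2d(np.array(px,float))
    return cv2.undistortPoints(p[:,None],K,np.array([k,0,0,0.]))[:,0]
def ray(c,px):
    u=und(c,px); d=np.c_[u,np.ones(len(u))]@np.array(c['rotation']).T
    return np.array(c['xyz']),d
def onz(c,px,z):
    o,d=ray(c,px); return o+d*((z-o[2])/d[:,2])[:,None]
def proj(c,P):
    R=np.array(c['rotation']); q=(np.atleast_2d(P)-c['xyz'])@R
    u=q[:,:2]/q[:,2:]; r2=(u**2).sum(1)[:,None]; u=u*(1+c['k1']*r2)
    K=np.array(c['intrinsics']); return u*[K[0,0],K[1,1]]+[K[0,2],K[1,2]]
E
python3 - <<'E'
from h import *
for n in('scene','top'):
    c=cap(n,n+'0.png'); print(n,c['xyz'],np.round(c['rotation'],3).tolist(),c['intrinsics'],c['k1'])
s=readout.read_state(); print(s)
E
```

```text
scene [0.12900437 0.72329225 1.02759661] [[-0.887, -0.32, 0.334], [-0.462, 0.621, -0.633], [-0.005, -0.715, -0.699]] [[456.16135383   0.         280.48345934]
 [  0.         456.16135383 214.33353212]
 [  0.           0.           1.        ]] -0.15530697972050744
top [ 0.39583693 -0.1529698   1.58510525] [[0.021, -0.993, 0.12], [-1.0, -0.02, 0.013], [-0.011, -0.121, -0.993]] [[506.90966977   0.         280.62472161]
 [  0.         506.90966977 212.10522207]
 [  0.           0.           1.        ]] -0.06478010115711466
{'time_s': 0.1, 'joint_positions': array([-8.35071866e+01,  3.02729799e+01,  8.21460164e+01, -8.77383012e-04,
        6.76886969e+01, -1.02256591e+01]), 'qvel': array([ 0.00912137, -0.05749202, -0.18320815,  0.06033233,  0.1125039 ,
        0.04753481]), 'tau': array([-6.84959673e-05, -4.40984023e+01, -1.77151233e+01,  6.33804803e-02,
        5.33924368e-02, -5.84303302e-05]), 'position': array([ 0.17976248, -0.59793657,  0.22169336]), 'tcp_rot': array([[ 9.57728158e-01,  2.87674684e-01, -2.26618509e-04],
       [ 2.87674595e-01, -9.57726394e-01,  1.86594292e-03],
       [ 3.19746012e-04, -1.85225846e-03, -9.99998233e-01]]), 'force': array([-0.47301565, -0.37040017,  0.19925775]), 'moment': array([ 0.01975702, -0.02189628,  0.00056033]), 'grasp_force': 0.0, 'opening': 0.9989446457282155}
```

View pics/top0.png

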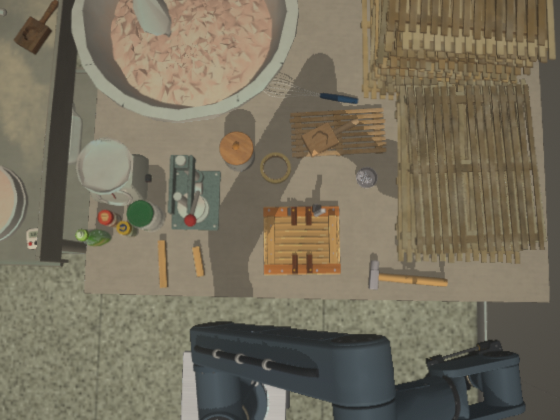

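View pics/scene0.png

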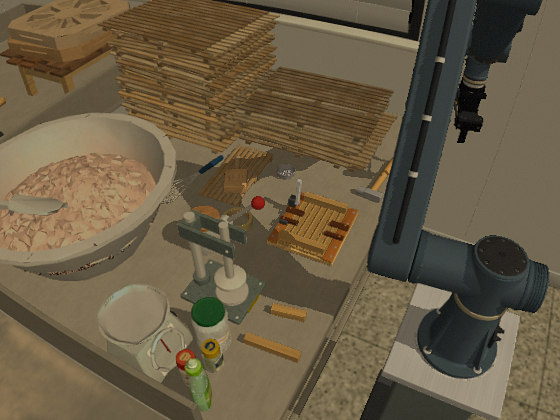

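The top view shows the jig at about (302,240), the bearer at (163,263), the offcut at (198,261), the stop near (317,210) and the press at (195,195). In the scene view the upright stop is at (299,190). Next I'll measure and zoom in.

```bash
python3 - <<'E'
from h import *
a=cap('top');b=cap('scene')
A=cv2.resize(a['image'][195:290,255:350],None,fx=6,fy=6,interpolation=cv2.INTER_CUBIC)
B=cv2.resize(b['image'][170:270,260:365],None,fx=5.7,fy=5.7,interpolation=cv2.INTER_CUBIC)
cv2.imwrite('pics/za.png',A);cv2.imwrite('pics/zb.png',B)
hsv=cv2.cvtColor(a['image'],cv2.COLOR_BGR2HSV)
m=cv2.inRange(hsv,(8,110,110),(28,255,255))
for name,(x0,y0,x1,y1) in dict(bearer=(150,230,178,295),offcut=(185,238,215,285),jig=(255,200,350,285)).items():
    mm=np.zeros_like(m);mm[y0:y1,x0:x1]=m[y0:y1,x0:x1]
    cs,_=cv2.findContours(mm,0,2);cn=max(cs,key=cv2.contourArea)
    r=cv2.minAreaRect(cn if name!='jig' else np.vstack([q for q in cs if len(q)>5]));bx=cv2.boxPoints(r)
    P=onz(a,bx,0.024); print(name,r,np.round(P[:,:2],4).tolist(),P.mean(0)[:2], np.linalg.norm(np.diff(P[:,:2],axis=0),axis=1))
E
```

```text
bearer ((162.0896759033203, 263.47320556640625), (46.9061164855957, 6.765741348266602), 87.39744567871094) [[0.4895, 0.2471], [0.4909, 0.226], [0.3471, 0.2127], [0.3457, 0.2336]] [0.41830549 0.22982785] [0.02116498 0.14437976 0.02095123]
offcut ((197.91891479492188, 261.0135192871094), (28.934221267700195, 7.069156646728516), 80.53767395019531) [[0.4699, 0.1387], [0.4739, 0.1172], [0.3867, 0.0991], [0.3827, 0.1205]] [0.42829652 0.11890725] [0.02188924 0.08906687 0.02175001]
jig ((301.50299072265625, 240.17236328125), (67.62788391113281, 76.16109466552734), 89.01223754882812) [[0.5998, -0.0769], [0.6087, -0.3133], [0.4, -0.3187], [0.3912, -0.0858]] [ 0.49990552 -0.19866405] [0.23660038 0.20869377 0.23304304]
```

View pics/za.png

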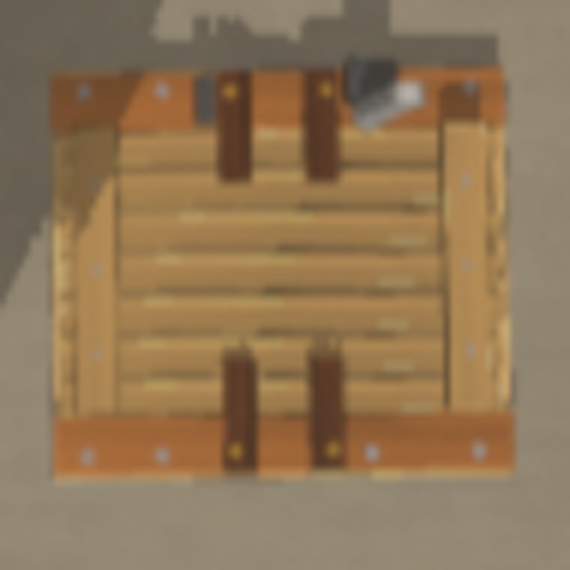

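View pics/zb.png

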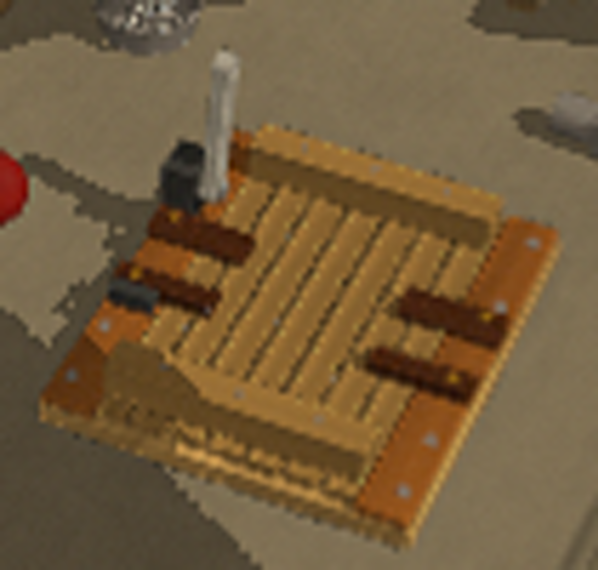

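The jig top view (zoomed) has rail corners at (54,480), (514,474), (505,68) and (50,72). The slot runs between the cheeks, (282,400) to (278,130), and the stop leans slightly back with its tip near (410,95).

```bash
python3 - <<'E'
from h import *
a=cap('top');b=cap('scene')
q=lambda z,s,o:(np.array(z)+.5)/s-.5+o
C=q([(54,478),(514,472),(505,67),(50,72)],6,[255,195])
P=onz(a,C,.023)[:,:2]; print(P.round(4),P.mean(0))
# model corners jig
M=np.array([(-106,118),(-106,-118),(106,-118),(106,118)])/1e3
def fit(M,P):
    m=M-M.mean(0);p=P-P.mean(0);t=np.arctan2((m[:,0]*p[:,1]-m[:,1]*p[:,0]).sum(),(m*p).sum())
    R=np.array([[np.cos(t),-np.sin(t)],[np.sin(t),np.cos(t)]]);return t,P.mean(0)-R@M.mean(0),R
t,o,R=fit(M,P);print('jig',t,o,((P-o)@R-M).round(4).tolist())
G=onz(a,q([(282.5,355),(282.5,465),(278,75),(278,180),(223,355),(342,355)],6,[255,195]),.033)[:,:2];print('guide pts in jig',((G-o)@R).round(4).tolist())
# scene check corners
Cs=q([(42,415),(408,540),(558,232),(262,125)],5.7,[260,170]);Ps=onz(b,Cs,.023)[:,:2];print('scene',fit(np.array([(106,118),(-106,118),(-106,-118),(106,-118)])/1e3,Ps)[:2])
w=lambda p:np.r_[o+R@np.array(p[:2]),p[2]]
for ang in np.arange(1.3,2.0,.1):
    p=w((.078,-.045+.087*np.cos(ang),.043+.087*np.sin(ang)))
    print(round(ang,2),((proj(a,p)[0]-[255,195]+.5)*6-.5).round(),((proj(b,p)[0]-[260,170]+.5)*5.7-.5).round())
E
```

```text
[[ 0.3923 -0.0844]
 [ 0.4003 -0.319 ]
 [ 0.6086 -0.3127]
 [ 0.6013 -0.077 ]] [ 0.50062423 -0.19828274]
jig 0.03268627462055585 [ 0.50062423 -0.19828274] [[0.0015, -0.0006], [0.0017, 0.0006], [-0.0018, 0.0001], [-0.0014, -0.0001]]
guide pts in jig [[-0.0436, 0.0001], [-0.0993, 0.001], [0.1002, 0.0001], [0.0459, 0.001], [-0.0432, 0.0304], [-0.0439, -0.0302]]
scene (np.float64(0.013010141140767994), array([ 0.49021162, -0.19240036]))
1.3 [330.  95.] [195.  96.]
1.4 [347.  94.] [202.  84.]
1.5 [365.  93.] [209.  73.]
1.6 [383.  93.] [215.  63.]
1.7 [401.  93.] [222.  55.]
1.8 [419.  93.] [228.  48.]
1.9 [436.  94.] [234.  42.]
```

```bash
python3 -m inch '[[15,27,0,-15,0],[15,27,0,-15,0],[15,27,0,-15,0],[15,27,0,-15,0],[15,27,0,-15,0],[15,27,0,-15,0],[15,27,0,-15,0],[15,27,0,-15,0],[15,27,0,-15,0]]'
python3 -m inch '[[25,2.2,0,0,0],[25,2.2,0,0,0],[25,2.2,0,0,0],[25,2.2,0,0,0],[25,2.2,0,0,0],[25,2.2,0,0,0],[25,2.2,0,0,0],[25,2.2,0,0,0],[25,2.2,0,0,0]]'
python3 - <<'E'
from h import *
s=readout.read_state();print(s['tcp_rot'].round(3).tolist(),s['force'])
a=cap('top');b=cap('scene')
cv2.imwrite('pics/c1.png',np.hstack([cv2.resize(a['image'][170:290,230:390],None,fx=2.4,fy=2.4),cv2.resize(b['image'][120:264,240:396],None,fx=2.4,fy=2)]))
E
```

```text
time_s: 1.05
position: [0.3307, -0.324, 0.2225]
tcp_rot: [[0.999, 0.035, -0.001], [0.035, -0.999, 0.003], [-0.0, -0.003, -1.0]]
force: [0.5, -0.5, -0.6]
opening: 0.404
grasp_force: 0.0
time_s: 1.8
position: [0.5789, -0.3071, 0.2218]
tcp_rot: [[1.0, 0.03, -0.002], [0.03, -1.0, 0.0], [-0.002, -0.001, -1.0]]
force: [-0.6, -0.9, -0.0]
opening: 0.0
grasp_force: 0.0
[[1.0, 0.03, -0.002], [0.03, -1.0, 0.0], [-0.002, -0.001, -1.0]] [-0.56039201 -0.92415261 -0.01194871]
```

View pics/c1.png

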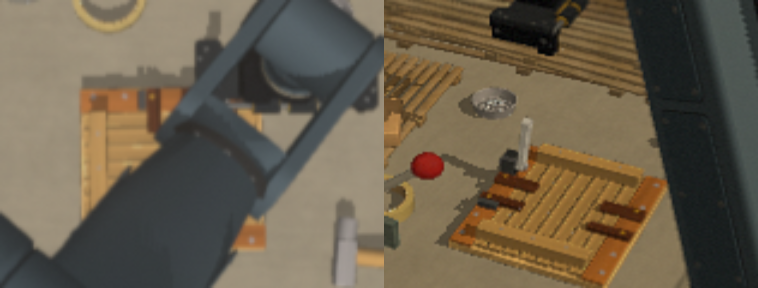

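The gripper is right of the upright stop and clear of it. Now I'll descend and sweep the stop down.

```bash
python3 -m inch '[[0,0,-4,0,0],[0,0,-8,0,0],[0,0,-11.5,0,0],[0,0,-11.5,0,0],[0,0,-11.5,0,0]]'
python3 -m inch '[[-0.1,2,0,0,0],[-0.1,3,0,0,0],[-0.1,4.2,0,0,0],[-0.2,5.4,-0.1,0,0],[-0.25,6.5,-0.2,0,0],[-0.25,7.6,-0.4,0,0],[-0.3,8.5,-1.1,0,0],[-0.3,9.4,-1.8,0,0],[-0.34,10.2,-2.5,0,0],[-0.34,10.2,-2.5,0,0]]'
python3 -m inch '[[0,0.5,-0.8,0,0],[0,0.9,-1.6,0,0],[0,1.3,-2.4,0,0],[0,1.5,-3.2,0,0],[0,1.5,-3.4,0,0],[0,1.5,-3.4,0,0]]'
```

```text
time_s: 2.32
position: [0.5775, -0.3063, 0.1063]
tcp_rot: [[1.0, 0.028, -0.004], [0.028, -1.0, 0.003], [-0.004, -0.003, -1.0]]
force: [0.3, -0.2, 1.1]
opening: 0.007
grasp_force: 0.0
time_s: 3.15
position: [0.5746, -0.2016, 0.0801]
tcp_rot: [[0.999, 0.031, -0.005], [0.031, -1.0, 0.003], [-0.005, -0.004, -1.0]]
force: [-0.7, -0.6, -0.4]
opening: 0.003
grasp_force: 0.0
time_s: 3.65
position: [0.5764, -0.1896, 0.051]
tcp_rot: [[1.0, 0.03, -0.0], [0.03, -1.0, -0.0], [-0.0, 0.0, -1.0]]
force: [-5.3, 1.8, 18.3]
opening: 0.005
grasp_force: 9.6
```

The stop is down on its rest (tip held at z 0.051 with 18 N). Next I'll lift off and go to the bearer, passing in front of the press.

```bash
python3 -m inch '[[0,0,4,0,0],[0,0,8,0,0],[-4,0,12,0,0],[-8,0,14,0,0],[-12,0,14,0,0],[-16,0,14,0,0],[-16.5,0,14,0,0],[-16.5,0,14,0,0]]'
python3 - <<'E'
from h import *
a=cap('top');b=cap('scene')
cv2.imwrite('pics/c2.png',np.hstack([cv2.resize(a['image'][170:290,230:390],None,fx=2.4,fy=2.4),cv2.resize(b['image'][165:270,255:370],None,fx=3.4,fy=2.743)[:288]]))
E
python3 -m inch '[[0,42,0,3.6,5],[0,42,0,3.6,5],[0,42,0,3.6,5],[0,42,0,3.6,5],[0,42,0,3.6,5],[0,42,0,3.6,5],[0,42,0,3.6,5],[0,42,0,3.6,5],[0,42,0,3.6,5],[0,42,0,3.6,5]]'
```

```text
time_s: 4.32
position: [0.4066, -0.1877, 0.1881]
tcp_rot: [[1.0, 0.028, -0.005], [0.028, -1.0, 0.003], [-0.005, -0.003, -1.0]]
force: [-0.1, 0.4, 0.0]
opening: 0.004
grasp_force: 0.0
time_s: 5.25
position: [0.4127, 0.2306, 0.1882]
tcp_rot: [[0.996, 0.094, 0.002], [0.094, -0.996, 0.001], [0.002, -0.001, -1.0]]
force: [1.1, 0.1, 0.3]
opening: 0.562
grasp_force: 0.0
```

View pics/c2.png

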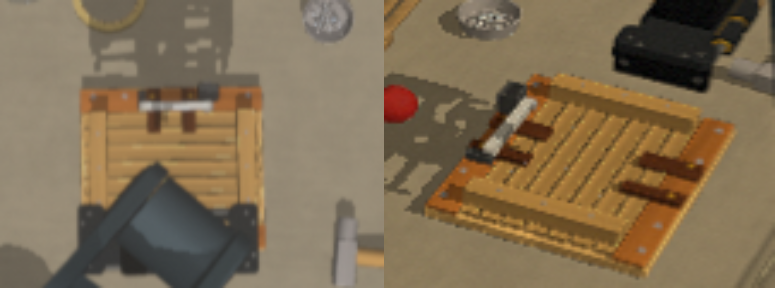

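The stop lies level across the guide, resting on its rest (left image, about (178,104)). Now the grasp.

```bash
python3 -m inch '[[0.5,0,-4,0,5],[0.5,0,-8,0,5],[0.5,0,-12,0,5],[0.5,0,-15,0,5],[0.5,0,-17,0,5],[0.5,0,-18.3,0,5],[0.5,0,-18.3,0,5],[0.5,0,-18.3,0,5]]'
python3 -m inch '[[0,0,0,0,1],[0,0,0,0,1],[0,0,0,0,1],[0,0,0,0,1],[0,0,0,0,1],[0,0,0,0,1],[0,0,0,0,1]]'
python3 - <<'E'
from h import *
b=cap('scene');a=cap('top')
cv2.imwrite('pics/c3.png',np.hstack([cv2.resize(a['image'][210:310,130:260],None,fx=3,fy=3),cv2.resize(b['image'][270:370,210:340],None,fx=3,fy=3)]))
E
```

```text
time_s: 5.92
position: [0.4172, 0.2279, 0.0043]
tcp_rot: [[0.996, 0.093, -0.001], [0.093, -0.996, -0.0], [-0.001, 0.0, -1.0]]
force: [-0.5, 0.4, 1.2]
opening: 0.576
grasp_force: 0.0
time_s: 6.5
position: [0.4169, 0.2272, 0.0062]
tcp_rot: [[0.996, 0.093, 0.001], [0.093, -0.996, 0.0], [0.001, -0.0, -1.0]]
force: [-0.4, -0.2, 5.7]
opening: 0.252
grasp_force: 30.0
```

View pics/c3.png

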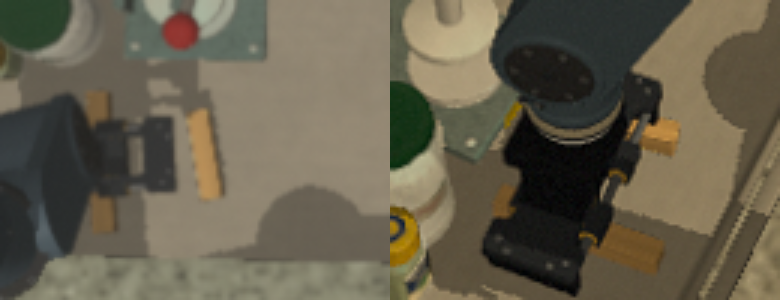

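The bearer is gripped across its middle (opening 22 mm). Lifting and carrying it in front of the press.

```bash
python3 -m inch '[[0,0,4,0,1],[0,0,8,0,1],[0,0,12,0,1],[0,0,15,0,1],[-0.7,0,15,0,1],[-0.7,0,15,0,1]]'
python3 -m inch '[[0,-42.6,0,-3.5,1],[0,-42.6,0,-3.5,1],[0,-42.6,0,-3.5,1],[0,-42.6,0,-3.5,1],[0,-42.6,0,-3.5,1],[0,-42.6,0,-3.5,1],[0,-42.6,0,-3.5,1],[0,-42.6,0,-3.5,1],[0,-42.6,0,-3.5,1],[0,-42.6,0,-3.5,1]]'
python3 -m inch '[[0,0,0,0,1],[3.8,0,0,0,1],[7.6,0,0,0,1],[7.6,0,-3,0,1],[7.6,0,-6,0,1],[7.6,0,-6,0,1],[7.6,0,-6,0,1]]'
python3 - <<'E'
from h import *
s=readout.read_state();print(s['position'],np.degrees(np.arctan2(s['tcp_rot'][1,0],s['tcp_rot'][0,0])),s['opening'])
b=cap('scene','s4.png');a=cap('top')
cv2.imwrite('pics/c4.png',np.hstack([cv2.resize(a['image'][195:290,250:350],None,fx=3.8,fy=4),cv2.resize(b['image'][175:270,260:360],None,fx=4,fy=4)]))
E
```

```text
time_s: 7.1
position: [0.4088, 0.2272, 0.1569]
tcp_rot: [[0.996, 0.093, 0.002], [0.093, -0.996, 0.001], [0.002, -0.0, -1.0]]
force: [-0.4, -1.0, -0.9]
opening: 0.253
grasp_force: 30.0
time_s: 7.93
position: [0.4075, -0.1907, 0.1538]
tcp_rot: [[1.0, 0.031, -0.004], [0.031, -1.0, 0.003], [-0.003, -0.003, -1.0]]
force: [1.9, 0.1, -0.7]
opening: 0.248
grasp_force: 30.0
time_s: 8.52
position: [0.4828, -0.1876, 0.0928]
tcp_rot: [[0.999, 0.032, -0.007], [0.032, -0.999, 0.005], [-0.007, -0.005, -1.0]]
force: [1.0, -0.4, -0.2]
opening: 0.251
grasp_force: 30.0
[ 0.48281245 -0.18760453  0.09284255] 1.8307225034948282 0.2514871089644437
```

View pics/c4.png

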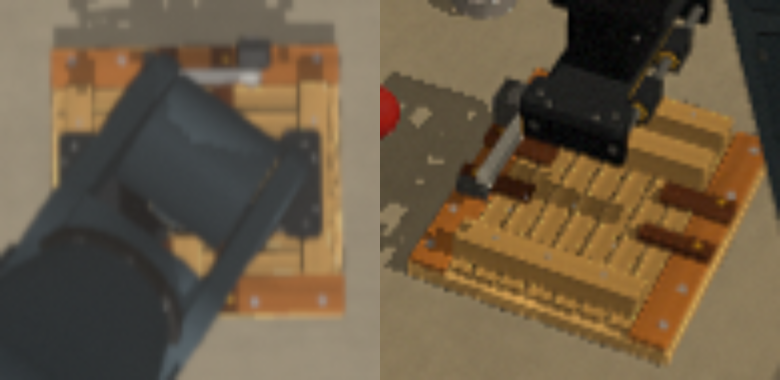

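```bash
python3 -m inch '[[0.3,-1.1,0,0,1],[0.3,-1.1,-2,0,1],[0.3,-1.1,-4,0,1],[0.3,-1.1,-4,0,1],[0.3,-1.1,-4,0,1]]'
python3 - <<'E'
from h import *
s=readout.read_state();p=s['position'];print(p)
b=cap('scene');im=cv2.resize(b['image'][175:270,260:360],None,fx=6,fy=6,interpolation=cv2.INTER_CUBIC)
cv2.imwrite('pics/c5.png',im)
t=.0327;R=np.array([[np.cos(t),-np.sin(t)],[np.sin(t),np.cos(t)]])
d=lambda P:((proj(b,P)-[260,175]+.5)*6-.5).round().tolist()
r=lambda x,y:R@[x/1e3,y/1e3]
z0=p[2]-.006
print('bearer near end top L,R',d([np.r_[p[:2]+r(-72,y),z0+z] for y,z in((11,.024),(-11,.024),(11,0))]))
o=np.array([.5006,-.1983])
print('cheeks near top inner, outer corners, x-104',d([np.r_[o+r(-104,y),.033] for y in(18.5,-18.5,30,-30)]),'corners of jig',d([np.r_[o+r(-106,y),.023] for y in(118,-118)]))
E
```

```text
time_s: 9.03
position: [0.4885, -0.2013, 0.0562]
tcp_rot: [[1.0, 0.031, 0.0], [0.031, -1.0, -0.0], [0.0, 0.0, -1.0]]
force: [0.9, 0.7, -0.1]
opening: 0.253
grasp_force: 30.0
[ 0.48852749 -0.20126232  0.0562004 ]
bearer near end top L,R [[479.0, 281.0], [494.0, 253.0], [475.0, 315.0]]
cheeks near top inner, outer corners, x-104 [[502.0, 365.0], [527.0, 316.0], [494.0, 380.0], [535.0, 302.0]] corners of jig [[432.0, 518.0], [591.0, 209.0]]
```

View pics/c5.png

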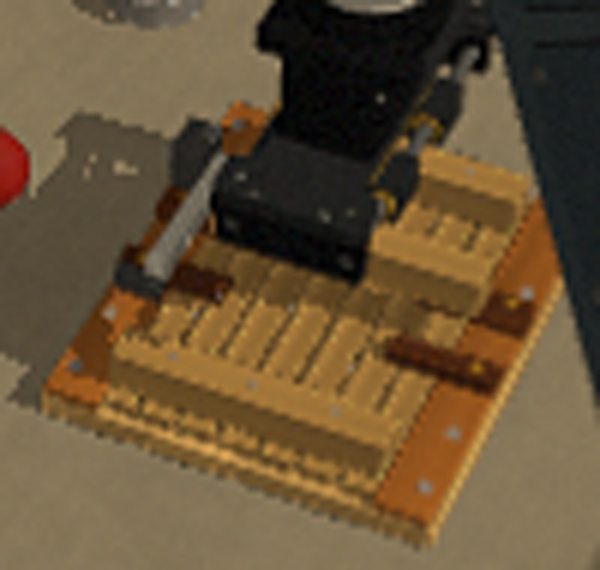

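The held bearer's near end is at (479,280)–(492,255), matching the prediction, and the cheeks agree within about 1 px. Lowering it in with a small y correction.

```bash
python3 -m inch '[[0,0.25,0,0,1],[0,0.25,-0.6,0,1],[0,0.25,-1.2,0,1],[0,0.25,-1.8,0,1],[0,0.25,-2.3,0,1],[0,0.25,-2.6,0,1],[0,0.25,-2.6,0,1],[0,0.25,-2.6,0,1]]'; python3 -m inch '[[0,0,0,0,1],[0,0,0,0,1]]'
```

```text
time_s: 9.75
position: [0.4883, -0.198, 0.0292]
tcp_rot: [[0.999, 0.032, -0.0], [0.032, -0.999, 0.0], [-0.0, -0.0, -1.0]]
force: [0.1, 0.6, -0.9]
opening: 0.248
grasp_force: 30.0
time_s: 9.92
position: [0.4884, -0.198, 0.0293]
tcp_rot: [[0.999, 0.032, -0.0], [0.032, -0.999, 0.0], [-0.0, -0.0, -1.0]]
force: [0.2, 0.4, -1.6]
opening: 0.249
grasp_force: 30.0
```

```bash
python3 -m inch '[[0,0,-0.1,0,1],[0,0,-0.1,0,1],[0,0,-0.1,0,1]]'; python3 -m inch '[[0,0,-0.1,0,1],[0,0,-0.1,0,1],[0,0,-0.1,0,1]]'
```

```text
time_s: 10.17
position: [0.4885, -0.1981, 0.0291]
tcp_rot: [[0.999, 0.032, 0.0], [0.032, -0.999, -0.0], [0.0, 0.0, -1.0]]
force: [-1.6, 0.6, 5.7]
opening: 0.248
grasp_force: 30.0
time_s: 10.42
position: [0.4885, -0.1981, 0.0291]
tcp_rot: [[0.999, 0.032, 0.001], [0.032, -0.999, -0.0], [0.001, 0.0, -1.0]]
force: [-2.7, 1.4, 13.1]
opening: 0.251
grasp_force: 30.0
```

The bearer is seated flat on the slats: z matches the pick height plus 23 mm. I'll ease the down-force and slide.

```bash
python3 -m inch '[[0,0,0.15,0,1],[0.4,0.01,0.15,0,1],[0.7,0.02,0.15,0,1],[0.7,0.02,0.15,0,1],[0.7,0.02,0.15,0,1]]'; python3 -m inch '[[0.2,0.01,0,0,1],[0.2,0.01,0,0,1],[0.2,0.01,0,0,1]]'
```

```text
time_s: 10.83
position: [0.496, -0.1979, 0.0291]
tcp_rot: [[0.999, 0.032, 0.001], [0.032, -0.999, -0.0], [0.001, 0.0, -1.0]]
force: [-0.6, 0.1, 3.7]
opening: 0.248
grasp_force: 30.0
time_s: 11.08
position: [0.4972, -0.1977, 0.0291]
tcp_rot: [[0.999, 0.032, -0.001], [0.032, -0.999, 0.0], [-0.001, -0.0, -1.0]]
force: [-1.4, -0.0, 4.8]
opening: 0.249
grasp_force: 30.0
```

```bash
python3 -m inch '[[0.15,0,0.02,0,1],[0.15,0,0.02,0,1],[0.15,0,0.02,0,1]]'; python3 -m inch '[[0.15,0.01,0,0,1],[0.15,0.01,0,0,1],[0.15,0.01,0,0,1]]';python3 -m inch '[[0.1,0.01,0,0,1],[0.1,0.01,0,0,1],[0.1,0.01,0,0,1]]'
```

```text
time_s: 11.33
position: [0.499, -0.1978, 0.0292]
tcp_rot: [[0.999, 0.032, -0.0], [0.032, -0.999, 0.0], [-0.0, -0.0, -1.0]]
force: [-1.0, 0.3, 2.6]
opening: 0.251
grasp_force: 30.0
time_s: 11.58
position: [0.4996, -0.1976, 0.0291]
tcp_rot: [[0.999, 0.032, -0.002], [0.032, -0.999, 0.0], [-0.002, -0.001, -1.0]]
force: [-4.6, -2.1, 4.6]
opening: 0.253
grasp_force: 30.0
time_s: 11.83
position: [0.4996, -0.1974, 0.0291]
tcp_rot: [[0.999, 0.032, -0.004], [0.032, -0.999, 0.001], [-0.004, -0.001, -1.0]]
force: [-7.7, -2.5, 5.5]
opening: 0.248
grasp_force: 30.0
```

```bash
python3 -m inch '[[0.2,-0.03,0.03,0,1],[0.2,-0.03,0.03,0,1],[0.2,-0.03,0.03,0,1],[0.2,-0.03,0.03,0,1]]'
```

```text
time_s: 12.17
position: [0.4997, -0.1972, 0.0291]
tcp_rot: [[0.999, 0.032, -0.007], [0.032, -0.999, 0.002], [-0.007, -0.003, -1.0]]
force: [-11.1, -3.6, 6.8]
opening: 0.253
grasp_force: 30.0
```

```bash
python3 -m inch '[[0.25,-0.08,0.08,0,1],[0.25,-0.08,0.08,0,1],[0.25,-0.08,0.08,0,1],[0.25,-0.08,0.08,0,1]]'; python3 -m inch '[[0,0,0,0,1],[0,0,0,0,1],[0,0,0,0,1],[0,0,0,0,1],[0,0,0,0,1],[0,0,0,0,1]]'
python3 - <<'E'
from h import *
b=cap('scene');a=cap('top')
cv2.imwrite('pics/c6.png',np.hstack([cv2.resize(a['image'][195:290,250:350],None,fx=3,fy=5),cv2.resize(b['image'][175:270,260:360],None,fx=5,fy=5)]))
E
```

```text
time_s: 12.5
position: [0.4997, -0.197, 0.0291]
tcp_rot: [[0.999, 0.033, -0.013], [0.033, -0.999, 0.005], [-0.012, -0.005, -1.0]]
force: [-14.2, -5.8, 4.0]
opening: 0.248
grasp_force: 30.0
time_s: 13.0
position: [0.4997, -0.197, 0.0291]
tcp_rot: [[0.999, 0.033, -0.013], [0.033, -0.999, 0.005], [-0.012, -0.005, -1.0]]
force: [-13.8, -4.8, 4.6]
opening: 0.246
grasp_force: 30.0
```

View pics/c6.png

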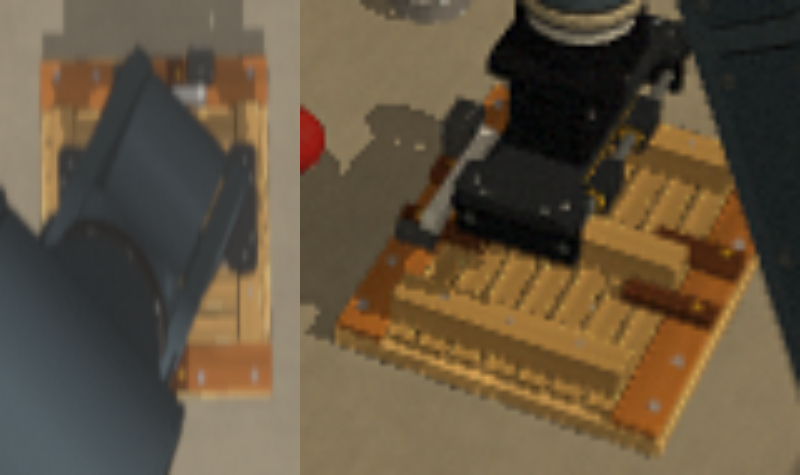

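The bearer lies between the cheeks against the lowered stop, with its near end at about (685,260) in the right half. A last trim of the push follows.

```bash
python3 -m inch '[[0.12,-0.15,0.02,0,1],[0.12,-0.15,0.02,0,1],[0.12,-0.15,0.02,0,1],[0.12,-0.15,0.02,0,1],[0.12,-0.15,0.02,0,1],[0.12,-0.15,0.02,0,1]]'; python3 -m inch '[[0,0,0,0,1],[0,0,0,0,1],[0,0,0,0,1],[0,0,0,0,1],[0,0,0,0,1],[0,0,0,0,1],[0,0,0,0,1],[0,0,0,0,1]]'
```

```text
time_s: 13.6
position: [0.4998, -0.1973, 0.0292]
tcp_rot: [[0.999, 0.033, -0.015], [0.033, -0.999, 0.007], [-0.015, -0.007, -1.0]]
force: [-14.4, -1.5, 4.7]
opening: 0.251
grasp_force: 30.0
time_s: 14.27
position: [0.4998, -0.1973, 0.0292]
tcp_rot: [[0.999, 0.033, -0.015], [0.033, -0.999, 0.007], [-0.015, -0.007, -1.0]]
force: [-13.5, -2.1, 4.7]
opening: 0.252
grasp_force: 30.0
```

```bash
python3 -c "
from rig import bot; print(bot.hand_in())"
```

```text
the job is handed in; nothing more can be done
None
```

I swung the flip stop down first, then laid the bearer in the guide and handed in with it still gripped and pressed against the stop. The wrist read about 13.5 N, so I estimate 11–13.5 N at the stop after friction (not measured there directly).

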